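# Park the press's star wheel

## Robot

A 7-joint arm with a two-finger parallel gripper is mounted at the origin on the work surface. World frame = base frame: x ahead of the robot, y to its left, z up, the work surface at z = 0. Lengths are in m, angles in rad, forces in N, time in s.
With the tool pointing down it reaches from about 0.4 to 0.875 m from the base axis. Payload 19.3 kg.
Tool frame: the origin (TCP) lies midway between the tips of the shut fingers; the grasp point (between the pads) lies 19 mm behind it; z points along the fingers, y is the line along which they close (so a half turn about z gives the same grasp; the last joint's range is limited). The gripper opens to 85 mm and grips with 20 to 120 N. Pads are 22 mm wide; open, the fingers measure 114 mm over their backs; the gripper's body (76 mm by 85 mm) begins 54 mm behind the grasp point. The pads swing forward as they close: fully open they stand 13 mm farther back than shut.
Start: joints at [1.083, 0.521, -0.036, 1.599, 0.021, 1.021, -0.113], TCP at [0.254, -0.571, 0.231] pointing down, gripper open.
Joint ranges: [-2.91, 2.91], [-0.3, 2.13], [-1.5, 1.42], [0.17, 2.43], [-1.26, 4.41], [0.16, 1.93], [-2.52, 2.52]. Speed limits (rad/s): [1.89, 1.89, 2.39, 2.39, 3.01, 3.01, 3.01].

## Interface

Orientations are given as [roll, pitch, yaw] about the fixed x, y, z axes, in that order (R = Rz(yaw) Ry(pitch) Rx(roll)).
In Python, from workcell import telemetry, grab_frame, calibration, bot, outline_of, landmark_of gives the robot as it stands. The module is installed in compiled form; this text tells all that it offers.
- The arm moves only by the shell command python3 -m inch 'ROWS' [FORCE]. ROWS is JSON, a list of rows, each a list of 7 numbers: the shift along the tool's x, y, z in m, then the turn, a rotation vector about the tool's x, y, z in rad, then the closure, from 0 (fully open) to 1 (shut). A call has 1 to 5 rows; each row shifts and turns the commanded pose from where the row before left it, along the tool's axes as they then stand; what a row does not reach is not made up. A row lasts 1/10 s, in which the tool goes at most 50 mm and 8.59 degrees, less where a joint would pass 70% of its speed; a pose out of reach is approached as far as the arm can. A call is refused whole if a number of a shift passes 0.05 or a number of a turn 0.15, either way. A call with a gripper value outside its range is refused whole. The fingers move at their own pace and stop on an object; FORCE is the grip in N (left out, the last holds). Time passes only in rows, so rows that do not move let the fingers close. It gives the time, the measured TCP pose, the force, the opening and the grip force at its end, in the units of the state.
- telemetry.observe(): the state, without advancing time (a new reading comes with each control period).
- grab_frame(name): name is "side" or "top" or "wrist"; returns the picture (480x640x3 uint8, red, green, blue); there is no depth.
- calibration(name): a dict with "fovy" (degrees; the focal length in pixels is half the picture's height over the tangent of half this angle, whatever the lens; pixels are square), "cx", "cy" (the principal point, pixels), "pose" (4x4, takes a point from camera to world coordinates). Camera axes: x right, y down, z forward; pixel columns grow to the right and rows downward; lengths in m; the calibration is good to about 2 mm. A picture is of the moment at which its call begins: read the wrist's pose just before it. calibration takes no time and is no camera call; for the wrist camera it gives the pose at the moment of the call.
- bot.job_done(): hands the job in; it is judged then, once.
Trained networks look in the newest picture that a camera, given by its name, has taken for a name from the list of things; names that differ only in an ending like _2 or _b are one class to them, and where a whole thing is asked for, a point or a joint stands for the part that bears it (a point fixed in the world has none). Each returns a list of dicts, best first, with "score" (0 to 1); they miss things now and then, are a little off and sometimes report something else, mostly with a low value. They report only what shows in the picture. A call takes as long as a camera call.
- outline_of(label, camera): "region" (480x640 bool, what is visible of it) and "rect" ([left, top, right, bottom] in pixels, round what is visible of it).
- landmark_of(label, camera): "xy" ([column, row] in pixels: a listed point, or the origin of a listed thing).
The state is a dict: "clock": time; "qpos": joint angles; "qd": joint speeds; "joint_efforts": joint torques, N m; "position": TCP position; "tool_rot": TCP orientation; "force": force on the tool from outside, world axes, zero at the start; "moment": the same for the moment, N m; "grip_width": finger opening in m; "finger_force": force on a finger pad.
Only numpy, scipy, OpenCV 4.12 (cv2) and the standard library are available. Lean on these libraries where they do the work, as an engineer would, in place of code of your own. Each camera call takes 0.05 s, during which the arm holds its last target. There are 200 camera calls.

## Task

Park the roller press: with closed fingertips, gently push the spokes of its star wheel round, one spoke after another and either way, until the spoke with the ball on its end points straight up, and leave the wheel standing still there. Only push, never take a spoke between the fingers or fling the wheel, and leave the chisels, mallet, ink jar, ink roller and printing block where they are.

Things in the scene. Friction and masses are not known exactly. Their poses are not given: they have to be found in the camera images.
- starwheel: Upright star wheel: five straight steel spokes, diameter 14, every 72 degrees, all ending 125 from the axle; four ends plain, one with a ball. Hub diameter 48, 36 thick; small ring, outer radius 56. Origin: hub centre, in the spokes' plane, 165 above the table. x: level axle, away from press and robot. z: outwards along the ball-ended spoke. Turns about x either way, no spring
- ball (a point): Centre of the steel ball (diameter 32) ending one spoke, 109 from the hub centre; z points outwards along that spoke. The wheel has a steady friction of about 0.3 N m, so it stays where it is left; pushing a spoke half-way out takes about 5 N
- press: Fixed table-top roller press. Origin on the table right under the hub; x level along the axle, y level in the wheel's plane, z up. The press's body lies to -x of the wheel (robot side), from 51 to 270 from the spokes' plane, nowhere above 213 over the table; its bed is 380 long along y, top 98 above the table
- spoke1 (a point): Point on the axis of a plain spoke, 109 from the hub centre (16 short of its end); this spoke lies 72 degrees round from the ball-ended one, from the wheel's z towards its y axis. x along the axle, z outwards along the spoke
- spoke2 (a point): Point on the axis of a plain spoke, 109 from the hub centre (16 short of its end); this spoke lies 144 degrees round from the ball-ended one, from the wheel's z towards its y axis. x along the axle, z outwards along the spoke
- spoke3 (a point): Point on the axis of a plain spoke, 109 from the hub centre (16 short of its end); this spoke lies 216 degrees round from the ball-ended one, from the wheel's z towards its y axis. x along the axle, z outwards along the spoke
- spoke4 (a point): Point on the axis of a plain spoke, 109 from the hub centre (16 short of its end); this spoke lies 288 degrees round from the ball-ended one, from the wheel's z towards its y axis. x along the axle, z outwards along the spoke
- chisel_a: Bystander: carving chisel, 200 long, lying beyond the wheel, up to 28 high. Origin at the middle of its underside
- chisel_b: Bystander: carving chisel, 220 long, lying flat at the robot's right. Origin at the middle of its underside
- chisel_c: Bystander: carving chisel, 190 long, lying flat at the robot's right. Origin at the middle of its underside
- ink_jar: Bystander: closed black ink jar, diameter 60, height 75, standing beyond the wheel towards its left. Origin at the middle of its underside
- block: Bystander: small carved wooden printing block, 100 x 70 x 24, lying on the press bed. Origin at the middle of its underside
- mallet: Bystander: round wooden mallet, 270 long, 56 high, lying at the robot's left. Origin at the middle of its underside
- brayer: Bystander: rubber ink roller with wooden handle, 150 long, 110 wide, 40 high, lying at the robot's left. Origin at the middle of its underside

How it is judged:
On the way, in this order (a step that is already met when the one before it is completed fails the run):
1. the fingers push the wheel (contact force between the fingers and starwheel above 1 N), for 0.1 s.
2. the ball-ended spoke has come up to within 45 degrees of the vertical (angle between ball's own z axis and vertical below 0.785 rad), for 0.05 s.
At the end, for the whole second after the job is handed in: The ball-ended spoke points straight up to within 0.1 rad (about 6 degrees), the wheel stands still (under 0.05 rad/s), and every loose thing is within 20 mm of where it was (angle between ball's own z axis and vertical below 0.1 rad and angular speed of starwheel below 0.05 rad/s and distance of each of chisel_a, chisel_b, chisel_c, ink_jar, block, mallet, brayer from where it was at the start of the episode below 0.02 m); the robot touches nothing.
It fails at once if a spoke is taken between the fingers (grasp point within 6 mm of a spoke's line and 12 mm of the wheel's plane) ((y of the grasp point in the frame of ball between -0.006 and 0.006 m and x of the grasp point in the frame of ball between -0.012 and 0.012 m and z of the grasp point in the frame of ball between -0.09 and 0.012 m) or (y of the grasp point in the frame of spoke1 between -0.006 and 0.006 m and x of the grasp point in the frame of spoke1 between -0.012 and 0.012 m and z of the grasp point in the frame of spoke1 between -0.09 and 0.012 m) or (y of the grasp point in the frame of spoke2 between -0.006 and 0.006 m and x of the grasp point in the frame of spoke2 between -0.012 and 0.012 m and z of the grasp point in the frame of spoke2 between -0.09 and 0.012 m) or (y of the grasp point in the frame of spoke3 between -0.006 and 0.006 m and x of the grasp point in the frame of spoke3 between -0.012 and 0.012 m and z of the grasp point in the frame of spoke3 between -0.09 and 0.012 m) or (y of the grasp point in the frame of spoke4 between -0.006 and 0.006 m and x of the grasp point in the frame of spoke4 between -0.012 and 0.012 m and z of the grasp point in the frame of spoke4 between -0.09 and 0.012 m)).
It fails at once if the wheel is flung round (over 4 rad/s) (angular speed of starwheel above 4 rad/s).
It fails at once if a loose thing is lifted or pushed more than 20 mm (distance of any of chisel_a, chisel_b, chisel_c, ink_jar, block, mallet, brayer from where it was at the start of the episode above 0.02 m).
It also fails if it takes over 61 s, if anything falls off the work surface, if the arm or the gripper's body presses on something with over 40 N, if the wrist force passes 120 N, or if a joint passes its speed limit or range.

## Working session

There is one attempt and no reset: what is moved stays moved. The work goes in short steps, Python scripts to look and compute and a shell command to move; the robot and the scene stay as the last step left them, time stands still between calls to the robot, and variables do not carry over. Pictures are saved under pics/ and viewed, at most 10 in all, crops included, and the job is handed in when it is done.

```bash
mkdir -p pics; cat > h.py <<'E'
import numpy as np, cv2
from workcell import telemetry, grab_frame, calibration, bot, outline_of, landmark_of
def snap(c,f=None):
    im=grab_frame(c)
    if f: cv2.imwrite('pics/'+f,im[:,:,::-1])
    return im
def ray(c,xy):
    k=calibration(c); P=np.array(k['pose']); f=240/np.tan(np.radians(k['fovy'])/2)
    d=P[:3,:3]@np.array([(xy[0]-k['cx'])/f,(xy[1]-k['cy'])/f,1]); return P[:3,3],d/np.linalg.norm(d)
def proj(c,p):
    k=calibration(c); P=np.array(k['pose']); f=240/np.tan(np.radians(k['fovy'])/2)
    q=P[:3,:3].T@(np.array(p)-P[:3,3]); return [k['cx']+f*q[0]/q[2],k['cy']+f*q[1]/q[2]]
def tri(a,b):
    (o,d),(p,e)=a,b; A=np.stack([d,-e],1); t=np.linalg.lstsq(A,p-o,rcond=None)[0]
    x,y=o+t[0]*d,p+t[1]*e; return (x+y)/2,np.linalg.norm(x-y)
E
python3 - <<'E'
from h import *
np.set_printoptions(precision=4,suppress=True)
print(telemetry.observe())
for c in('side','top'):
    snap(c,c+'0.png'); print(c,np.array(calibration(c)['pose']),calibration(c)['fovy'])
    for l in('starwheel','press','ball','spoke1','spoke2','spoke3','spoke4','chisel_a','ink_jar','mallet','brayer'):
        print(l,[(np.round(r['xy'],1),round(r['score'],2)) for r in landmark_of(l,c)][:5])
E
```

```text
{'clock': 0.0, 'qpos': array([ 1.0828,  0.522 , -0.0363,  1.6   ,  0.0212,  1.0211, -0.1128]), 'qd': array([ 0.0007, -0.0002, -0.0006, -0.0005,  0.0004,  0.0014,  0.0001]), 'joint_efforts': array([ -0.0014, -92.7095,   1.9788, -36.9928,   0.0177,   0.0083,
         0.    ]), 'position': array([ 0.2534, -0.5709,  0.2307]), 'tool_rot': array([-3.1405,  0.0001,  0.4178]), 'force': array([ 0.5235, -0.3443, -0.3164]), 'moment': array([-0.0016, -0.0051, -0.0047]), 'finger_force': 0.0, 'grip_width': 0.08532271086211664}
side [[-0.9316 -0.1936  0.3075  0.0292]
 [-0.3634  0.4915 -0.7915  1.3514]
 [ 0.0021 -0.8491 -0.5282  1.0774]
 [ 0.      0.      0.      1.    ]] 45.07254309903518
starwheel [(array([281.4, 243.6]), 0.72)]
press [(array([285.6, 290.1]), 0.67), (array([286.3, 245. ]), 0.35), (array([275.4, 240.2]), 0.27)]
ball [(array([287.4, 272.2]), 0.68), (array([276.2, 279.4]), 0.61)]
spoke1 [(array([282.5, 211.1]), 0.77), (array([287.8, 272.4]), 0.72), (array([294.2, 235.2]), 0.57)]
spoke2 [(array([282.5, 211.1]), 0.77), (array([287.8, 272.4]), 0.72), (array([294.2, 235.2]), 0.57)]
spoke
[... 961 characters left out ...]
(array([349.2, 213.4]), 0.88), (array([323.7, 229.6]), 0.78), (array([331.5, 208.4]), 0.78), (array([288.9, 223. ]), 0.55), (array([151.7, 336.4]), 0.33)]
spoke3 [(array([349.2, 213.4]), 0.88), (array([323.7, 229.6]), 0.78), (array([331.5, 208.4]), 0.78), (array([288.9, 223. ]), 0.55), (array([151.7, 336.4]), 0.33)]
spoke4 [(array([349.2, 213.4]), 0.88), (array([323.7, 229.6]), 0.78), (array([331.5, 208.4]), 0.78), (array([288.9, 223. ]), 0.55), (array([151.7, 336.4]), 0.33)]
chisel_a [(array([328.7, 203.6]), 0.74), (array([465.1, 274.9]), 0.68), (array([495.8, 284.2]), 0.6)]
ink_jar [(array([265.4, 217. ]), 0.82)]
mallet [(array([153.7, 336.4]), 0.83)]
brayer [(array([173.8, 254.1]), 0.98)]
```

```bash
python3 - <<'E'
from h import *
a=cv2.imread('pics/side0.png')[180:330,200:400]; b=cv2.imread('pics/top0.png')[160:310,215:415]
cv2.imwrite('pics/m0.png',np.vstack([cv2.resize(a,(400,300),interpolation=cv2.INTER_CUBIC),cv2.resize(b,(400,300),interpolation=cv2.INTER_CUBIC)]))
np.set_printoptions(precision=4,suppress=True)
S=lambda x:ray('side',x);T=lambda x:ray('top',x)
print('hub',tri(S([281.4,243.6]),T([314.8,224.2])),'ball',tri(S([287.4,272.2]),T([283.1,235.2])),tri(S([276.2,279.4]),T([283.1,235.2])))
for s in([282.5,211.1],[287.8,272.4],[294.2,235.2],[276.2,279.4]):
  for t in([349.2,213.4],[323.7,229.6],[331.5,208.4],[288.9,223],[283.1,235.2]): print(s,t,*tri(S(s),T(t)))
E
```

```text
hub (array([ 0.6448, -0.0116,  0.1722]), np.float64(0.017516491094588943)) ball (array([0.6093, 0.076 , 0.1383]), np.float64(0.022758830549433385)) (array([0.6301, 0.0809, 0.1065]), np.float64(0.003221929162501203))
[282.5, 211.1] [349.2, 213.4] [ 0.665  -0.1026  0.2306] 0.04502092346830753
[282.5, 211.1] [323.7, 229.6] [ 0.6222 -0.026   0.275 ] 0.05999923757415545
[282.5, 211.1] [331.5, 208.4] [ 0.6609 -0.0589  0.2567] 0.015387582909501946
[282.5, 211.1] [288.9, 223] [0.6115 0.0541 0.3226] 0.011934768391044343
[282.5, 211.1] [283.1, 235.2] [0.5901 0.0739 0.3333] 0.03525338368191649
[287.8, 272.4] [349.2, 213.4] [ 0.6998 -0.1311 -0.0148] 0.022162801940636426
[287.8, 272.4] [323.7, 229.6] [ 0.6484 -0.041   0.0509] 0.0005238217769397307
[287.8, 272.4] [331.5, 208.4] [ 0.6927 -0.0777  0.0265] 0.05452807687308779
[287.8, 272.4] [288.9, 223] [0.6329 0.054  0.1235] 0.05206802372787698
[287.8, 272.4] [283.1, 235.2] [0.6088 0.0759 0.1378] 0.02403758786432989
[294.2, 235.2] [349.2, 213.4] [ 0.6615 -0.1167  0.145 ] 0.009717466568841369
[294.2, 235.2] [323.7, 229.6] [ 0.617  -0.0356  0.1958] 0.009204716260692468
[294.2, 235.2] [331.5, 208.4] [ 0.6565 -0.0691  0.177 ] 0.03937230457672961
[294.2, 235.2] [288.9, 223] [0.605  0.0505 0.2529] 0.038399279055605744
[294.2, 235.2] [283.1, 235.2] [0.5832 0.0707 0.2642] 0.0130146270217691
[276.2, 279.4] [349.2, 213.4] [ 0.7271 -0.1308 -0.0554] 0.009677206340085828
[276.2, 279.4] [323.7, 229.6] [ 0.6723 -0.038   0.0154] 0.029823058006045598
[276.2, 279.4] [331.5, 208.4] [ 0.7195 -0.0767 -0.013 ] 0.024647230212243378
[276.2, 279.4] [288.9, 223] [0.6556 0.0583 0.0902] 0.02494300357769095
[276.2, 279.4] [283.1, 235.2] [0.6301 0.0809 0.1065] 0.003221929162501203
```

View pics/m0.png

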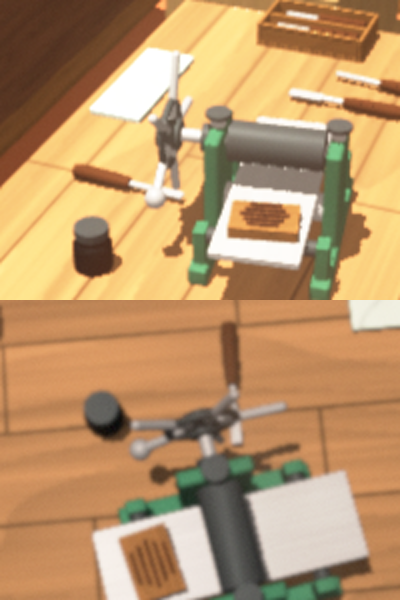

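View pics/top0.png

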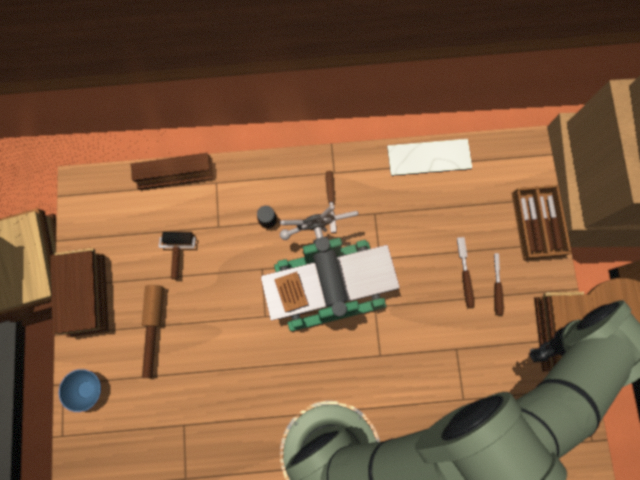

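The pictures show the hub at about (285,245) in side and (315,224) in top. The ball hangs lower left at (277,279) side and (284,235) top, one spoke points nearly straight up, and one points right to (357,213) in top. I'll fit hub position, yaw and wheel angle together from these.

```bash
cat >> h.py <<'E'
from scipy.optimize import least_squares
def wpt(p,ang,r=.109):   # ang: from up, + to the left (+y)
    x,y,w=p[:3]; s=r*np.sin(ang); return [x-np.sin(w)*s,y+np.cos(w)*s,.165+r*np.cos(ang)]
def fit(obs,p0):          # obs: (cam,spoke index k (0=ball, k*72 towards right) or None, xy)
    def f(p): return np.concatenate([np.subtract(proj(c,wpt(p,p[3]-np.radians(72*k)) if k is not None else [p[0],p[1],.165]),xy) for c,k,xy in obs])
    s=least_squares(f,p0,loss='soft_l1'); return s.x,f(s.x).reshape(-1,2)
E
python3 - <<'E'
from h import *
np.set_printoptions(precision=4,suppress=True)
obs=[('side',None,[281.4,243.6]),('top',None,[314.8,224.2]),('side',0,[276.2,279.4]),('top',0,[283.1,235.2]),('top',1,[288.9,223]),
('side',2,[282.5,211.1]),('top',2,[331.5,208.4]),('side',3,[294.2,235.2]),('top',3,[349.2,213.4]),('side',4,[287.8,272.4]),('top',4,[323.7,229.6])]
for a in(122,): 
  p,r=fit(obs,[.645,-.012,.155,np.radians(a)]); print(p,np.degrees(p[3]));print(r)
np.save('w.npy',p)
E
```

```text
[ 0.6436 -0.0139  0.1763  2.0652] 118.32869727638453
[[ 3.5195  2.5018]
 [-0.2363 -1.9141]
 [ 1.536  -1.5879]
 [-0.1474  0.0208]
 [-3.0835 -0.493 ]
 [ 5.3529 -0.9111]
 [-0.1215 -0.2101]
 [-1.3607 -2.4643]
 [ 1.8508  0.6259]
 [-0.7154 -0.4406]
 [-2.5099  0.1812]]
```

```bash
python3 -m inch '[[0,0,-0.04,0,0,0.08,1],[0,0,-0.04,0,0,0.08,1],[0,0,-0.04,0,0,0.082,1],[0.03,-0.03,-0.01,0,0,0,1],[0.03,-0.03,0,0,0,0,1]]' 100
for i in 1; do python3 -m inch '[[0.03,-0.03,0,0,0,0,1],[0.03,-0.03,0,0,0,0,1],[0.03,-0.03,0,0,0,0,1],[0.03,-0.03,0,0,0,0,1],[0.03,-0.03,0,0,0,0,1]]'; done
python3 -m inch '[[0.03,-0.03,0,0,0,0,1],[0.03,-0.03,0,0,0,0,1],[0.03,-0.03,0,0,0,0,1],[0.03,-0.03,0,0,0,0,1],[0.03,-0.03,0,0,0,0,1]]'
python3 -m inch '[[0.03,-0.03,0,0,0,0,1],[0.03,-0.03,0,0,0,0,1],[0,0,0,0,0,0,1],[0,0,0,0,0,0,1]]'
```

```text
clock: 1.7
position: [0.3025, -0.5017, 0.3631]
tool_rot: [3.139, -0.001, 0.173]
force: [1.6, -1.3, -0.7]
grip_width: 0.0126
finger_force: 0.0
clock: 2.2
position: [0.4243, -0.3262, 0.3615]
tool_rot: [3.141, -0.0, 0.176]
force: [0.8, -0.3, -0.4]
grip_width: 0.0002
finger_force: 0.0
clock: 2.7
position: [0.5458, -0.1523, 0.3615]
tool_rot: [3.141, -0.0, 0.176]
force: [0.7, -1.2, -0.2]
grip_width: 0.0
finger_force: 0.0
clock: 3.1
position: [0.5938, -0.0835, 0.3609]
tool_rot: [-3.141, 0.001, 0.177]
force: [0.2, -1.7, -0.2]
grip_width: 0.0001
finger_force: 0.0
```

```bash
python3 -m inch '[[0.03,-0.03,0,0,0,0,1],[0.03,-0.03,0,0,0,0,1],[0,0,0,0,0,0,1],[0,0,0,0,0,0,1]]'
python3 - <<'E'
from h import *
np.set_printoptions(precision=4,suppress=True)
p=np.load('w.npy')
ims=[]
for c in('wrist','side'):
    im=snap(c,c+'1.png')[:,:,::-1].copy()
    for l in('starwheel','ball','spoke1'): print(c,l,[(np.round(r['xy'],1),round(r['score'],2)) for r in landmark_of(l,c)][:6])
    for k in range(5):
        q=proj(c,wpt(p,p[3]-np.radians(72*k))); print(k,q); cv2.circle(im,tuple(int(v) for v in q),3,(0,0,255) if k else (255,0,0),-1)
    q=proj(c,[p[0],p[1],.165]); cv2.circle(im,tuple(int(v) for v in q),3,(0,255,0),-1)
    ims.append(im)
a=cv2.resize(ims[0],(400,300)); b=cv2.resize(ims[1][180:330,190:390],(400,300)); cv2.imwrite('pics/m1.png',np.hstack([a,b]))
E
```

```text
clock: 3.5
position: [0.6421, -0.0153, 0.3611]
tool_rot: [3.141, 0.001, 0.176]
force: [0.4, -0.2, 0.3]
grip_width: 0.0003
finger_force: 0.0
wrist starwheel [(array([315.6, 205.3]), 0.82)]
wrist ball [(array([226.1, 191.2]), 0.82)]
wrist spoke1 [(array([430.6, 202.5]), 0.8), (array([336. , 180.7]), 0.79), (array([373., 242.]), 0.7), (array([199.6, 223.4]), 0.69)]
0 [np.float64(218.99133642600276), np.float64(192.3234575535329)]
1 [np.float64(201.4294401046101), np.float64(227.98401113306514)]
2 [np.float64(379.61957306537374), np.float64(237.51845674905314)]
3 [np.float64(423.66034977710433), np.float64(199.71782818461676)]
4 [np.float64(327.42402526146697), np.float64(182.4536133726309)]
side starwheel [(array([284.8, 245.9]), 0.82), (array([259.5, 275. ]), 0.74)]
side ball [(array([279.3, 277.9]), 0.86)]
side spoke1 [(array([278.7, 239.7]), 0.97), (array([296., 235.]), 0.86), (array([286.1, 209.2]), 0.72), (array([289.1, 271.5]), 0.65)]
0 [np.float64(277.7360137520605), np.float64(277.812119067442)]
1 [np.float64(277.93768111554147), np.float64(237.66926557876803)]
2 [np.float64(287.8529497919788), np.float64(210.18885510024188)]
3 [np.float64(292.8392617058199), np.float64(232.73570868165652)]
4 [np.float64(287.08457519938867), np.float64(271.9593765110119)]
```

View pics/m1.png

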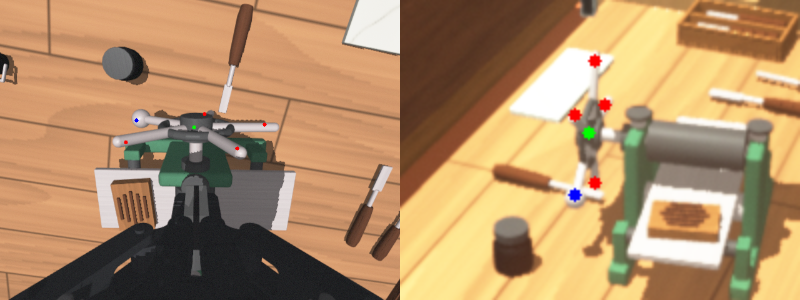

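The wrist view shows ball, hub and spokes within a few pixels of the model overlay: ball (226,191), right spoke (431,202), near spoke (373,242). I'll refit with the closer view.

```bash
cat >> h.py <<'E'
def look(p0,cams=('wrist','side','top'),fixed=None,gate=15):
    obs=[]
    for c in cams:
        snap(c)
        for l in('starwheel','ball','spoke1'):
            for r in landmark_of(l,c):
                if r['score']<.5: continue
                ks=[None] if l=='starwheel' else [0] if l=='ball' else [1,2,3,4]
                if l=='starwheel' and fixed is not None: continue
                d=[np.linalg.norm(np.subtract(proj(c,wpt(p0,p0[3]-np.radians(72*k)) if k is not None else [p0[0],p0[1],.165]),r['xy'])) for k in ks]
                if min(d)<gate: obs.append((c,ks[int(np.argmin(d))],np.array(r['xy'])))
    if fixed is not None:
        g=lambda a:np.concatenate([np.subtract(proj(c,wpt(p0,a[0]-np.radians(72*k))),xy) for c,k,xy in obs])
        s=least_squares(g,[p0[3]],loss='soft_l1'); p=np.array([*p0[:3],s.x[0]]); res=g(s.x).reshape(-1,2)
    else: p,res=fit(obs,p0)
    print('wheel',np.round(p,4),'ball deg',round(np.degrees(p[3]),1)); 
    for o,e in zip(obs,res): print(o[0],o[1],np.round(e,1))
    return p
E
python3 - <<'E'
from h import *
p=look(np.load('w.npy')); np.save('w.npy',p)
o=telemetry.observe(); q=o['position']; w=p[2]; d=q[:2]-p[:2]
print('tcp rel hub: axle',d@[np.cos(w),np.sin(w)],'right',d@[np.sin(w),-np.cos(w)],q[2])
E
```

```text
wheel [ 0.6453 -0.0149  0.157   2.1272] ball deg 121.9
wrist None [-2.1 -2.7]
wrist 0 [-0.3  0.2]
wrist 2 [-0.1 -0.6]
wrist 4 [-1.   2.5]
wrist 3 [0.5 0.9]
wrist 1 [3.8 0.5]
side None [-0.6  1. ]
side 0 [-2.1  2.3]
side 2 [ 2.1 -1.6]
side 1 [-2.   0.5]
side 4 [ 0.5 -1.4]
side 3 [-1.7 -3. ]
top None [ 1.  -5.1]
top 0 [ 2.6 -0.2]
top 1 [-0.8  2.2]
tcp rel hub: axle -0.0030232251525411356 right -0.0006483440937896257 0.36128919346809624
```

```bash
cat > rel.py <<'E'
from h import *
p=np.load('w.npy'); o=telemetry.observe(); q=o['position']; w=p[2]; d=q[:2]-p[:2]
u=d@[np.sin(w),-np.cos(w)]; z=q[2]-.165
print('axle %.4f right %.4f z %.4f'%(d@[np.cos(w),np.sin(w)],u,q[2]),'corner ang %.1f r %.4f'%(np.degrees(np.arctan2(u+.0145,z)),np.hypot(u+.0145,z)))
E
python3 -m inch '[[0.003,-0.005,-0.0,0,0,0.019,1],[0,0,0.03,0,0,0,1],[0,0,0.03,0,0,0,1],[0,0,0.031,0,0,0,1],[0,0,0,0,0,0,1]]'; python3 rel.py
python3 -m inch '[[0,0.01,0,0,0,0,1],[0,0.008,0,0,0,0,1],[0,0.007,0.001,0,0,0,1],[0,0.009,0.004,0,0,0,1],[0,0,0,0,0,0,1]]'; python3 rel.py
```

```text
clock: 5.0
position: [0.6427, -0.009, 0.2667]
tool_rot: [-3.141, 0.006, 0.156]
force: [0.5, 0.0, -0.3]
grip_width: 0.0001
finger_force: 0.0
axle -0.0016 right -0.0062 z 0.2667 corner ang 4.6 r 0.1020
clock: 5.5
position: [0.6498, -0.0445, 0.2653]
tool_rot: [3.141, -0.0, 0.155]
force: [0.4, -0.6, -0.1]
grip_width: -0.0003
finger_force: 0.0
axle -0.0002 right 0.0300 z 0.2653 corner ang 23.9 r 0.1097
```

```bash
python3 -m inch '[[0,0.008,0.004,0,0,0,1],[0,0.008,0.005,0,0,0,1]]'; python3 rel.py
python3 -m inch '[[0,0.008,0.005,0,0,0,1],[0,0.007,0.006,0,0,0,1]]'; python3 rel.py
python3 - <<'E'
from h import *
p=np.load('w.npy'); p[3]-=np.radians(18); look(p,fixed=1,gate=25); snap('side','side2.png')
b=cv2.imread('pics/side2.png')[150:300,190:390]; a=snap('wrist')[120:420,120:520,::-1]
cv2.imwrite('pics/m2.png',np.hstack([a,cv2.resize(b,(400,300))]))
E
```

```text
clock: 5.7
position: [0.6525, -0.0588, 0.2565]
tool_rot: [-3.142, -0.001, 0.157]
force: [0.9, 1.1, 3.6]
grip_width: -0.0001
finger_force: 1.8
axle 0.0002 right 0.0445 z 0.2565 corner ang 32.8 r 0.1089
clock: 5.9
position: [0.6547, -0.0743, 0.2449]
tool_rot: [3.141, -0.0, 0.157]
force: [0.6, 0.4, 3.8]
grip_width: -0.0004
finger_force: 1.9
axle -0.0000 right 0.0602 z 0.2449 corner ang 43.1 r 0.1094
wheel [ 0.6453 -0.0149  0.157   1.763 ] ball deg 101.0
wrist 0 [2.7 1. ]
wrist 3 [ 2.  -1.2]
wrist 4 [ 1.3 -1.8]
wrist 2 [ 0.9 -3.2]
wrist 1 [ 1.6 -0.4]
side 0 [-1.   0.7]
side 4 [ 0.9 -3.5]
side 3 [ 0.4 -4.8]
side 2 [-0.  -0.1]
side 1 [-1.8  0.9]
top 0 [-1.  -2.6]
top 4 [0.9 1.4]
top 1 [-5.9 -1.2]
top 1 [ 17.  -17.3]
```

View pics/m2.png

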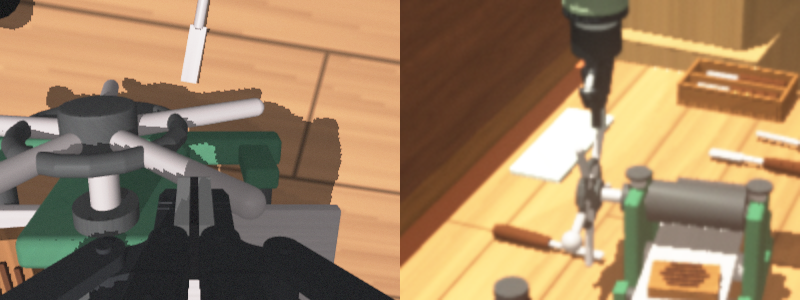

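The wrist view shows the fingertip pressing on the right-hand spoke, with the wheel turned about 21° to ball 101°. I'll continue the arc.

```bash
python3 -m inch '[[0,0.006,0.006,0,0,0,1],[0,0.006,0.006,0,0,0,1],[0,0.005,0.008,0,0,0,1],[0,0.005,0.008,0,0,0,1],[0,0.004,0.009,0,0,0,1]]'; python3 rel.py
python3 -m inch '[[0,0.003,0.009,0,0,0,1],[0,0.002,0.008,0,0,0,1],[0,0.001,0.007,0,0,0,1],[0,0,0,0,0,0,1]]'; python3 rel.py
```

```text
clock: 7.1
position: [0.6586, -0.1003, 0.2076]
tool_rot: [3.141, -0.0, 0.156]
force: [0.1, 0.1, 4.8]
grip_width: 0.0002
finger_force: 2.0
axle -0.0002 right 0.0864 z 0.2076 corner ang 67.1 r 0.1096
clock: 7.5
position: [0.6589, -0.1051, 0.1829]
tool_rot: [-3.141, 0.002, 0.157]
force: [0.6, 0.1, 0.5]
grip_width: -0.0002
finger_force: 0.0
axle -0.0007 right 0.0912 z 0.1829 corner ang 80.4 r 0.1072
```

```bash
python3 -m inch '[[0,0.005,-0.04,0,0,0,1],[0,0,-0.04,0,0,0,1],[0,0,-0.04,0,0,0,1],[0,0,-0.03,0,0,0,1]]'
python3 -m inch '[[0,-0.03,0,0,0,0,1],[0,-0.03,0,0,0,0,1],[0,-0.035,0,0,0,0,1],[0,-0.035,0,0,0,0,1],[0,0,0,0,0,0,1]]'; python3 rel.py
python3 - <<'E'
from h import *
p=np.load('w.npy'); p[3]-=np.radians(58); look(p,fixed=1,gate=20); look(p,gate=20)
E
```

```text
clock: 7.9
position: [0.6603, -0.1095, 0.337]
tool_rot: [-3.142, -0.001, 0.157]
force: [0.4, -0.4, -0.3]
grip_width: 0.0003
finger_force: 0.0
clock: 8.4
position: [0.6389, 0.0245, 0.3345]
tool_rot: [-3.139, 0.0, 0.164]
force: [-1.2, 0.4, 0.1]
grip_width: 0.0001
finger_force: 0.0
axle -0.0002 right -0.0398 z 0.3345 corner ang -8.5 r 0.1714
wheel [ 0.6453 -0.0149  0.157   1.0688] ball deg 61.2
wrist 0 [-10.1  -0.6]
wrist 3 [-6.4 -2.8]
wrist 4 [-7.   0.7]
wrist 2 [-7.9 -1.7]
wrist 1 [-10.3   1.4]
side 0 [2.2 0.5]
side 1 [-0. -2.]
side 2 [ 2.4 -1.4]
side 3 [ 0.6 -3.4]
side 4 [ 2.2 -3. ]
top 0 [ 1.1 -1.9]
top 4 [-0.9  1. ]
wheel [ 0.6443 -0.0149  0.1589  1.0542] ball deg 60.4
wrist None [-3.4 -0.7]
wrist 0 [-2.  -1.2]
wrist 2 [ 1.4 -0.3]
wrist 4 [0.6 2.1]
wrist 3 [-1.8 -0.1]
wrist 1 [0.7 1.3]
side None [ 2.6 -0.5]
side 0 [0.9 1.8]
side 4 [ 3.3 -2.2]
side 3 [ 1.5 -3.8]
side 2 [-0.2 -2.4]
side 1 [-0.7 -2.3]
top 0 [ 0.4 -1.1]
top 4 [-1.1 -1.1]
```

```bash
python3 -m inch '[[0,0.01,0.02,0,0,0,1],[0,0,0.021,0,0,0,1],[0,0,0.021,0,0,0,1],[0,0.01,0,0,0,0,1],[0,0.01,0,0,0,0,1]]'; python3 rel.py
python3 -m inch '[[0,0.01,0,0,0,0,1],[0,0.01,0.001,0,0,0,1],[0,0.009,0.002,0,0,0,1],[0,0.009,0.003,0,0,0,1],[0,0.009,0.004,0,0,0,1]]'; python3 rel.py
```

```text
clock: 10.1
position: [0.6449, -0.0121, 0.2729]
tool_rot: [3.141, -0.0, 0.157]
force: [0.1, -0.1, 0.8]
grip_width: -0.0003
finger_force: 0.0
axle 0.0000 right -0.0028 z 0.2729 corner ang 6.2 r 0.1085
clock: 10.6
position: [0.6523, -0.0582, 0.2623]
tool_rot: [-3.141, -0.001, 0.157]
force: [0.2, 4.3, 0.1]
grip_width: 0.0002
finger_force: 1.5
axle 0.0001 right 0.0439 z 0.2623 corner ang 31.0 r 0.1135
```

```bash
python3 -m inch '[[0,0.008,0.004,0,0,0,1],[0,0.008,0.005,0,0,0,1],[0,0.007,0.006,0,0,0,1],[0,0,0,0,0,0,1]]'; python3 rel.py
```

```text
clock: 11.0
position: [0.6553, -0.082, 0.2462]
tool_rot: [3.141, 0.001, 0.155]
force: [-0.3, -0.0, 0.4]
grip_width: -0.0001
finger_force: 0.0
axle -0.0006 right 0.0679 z 0.2462 corner ang 45.4 r 0.1157
```

```bash
python3 -m inch '[[0,0.005,0.007,0,0,0,1],[0,0.005,0.007,0,0,0,1],[0,0.004,0.007,0,0,0,1],[0,0.003,0.007,0,0,0,1],[0,0,0,0,0,0,1]]'; python3 rel.py
python3 - <<'E'
from h import *
p=np.load('w.npy'); p[3]=np.radians(9); look(p,fixed=1,gate=20)
E
```

```text
clock: 11.5
position: [0.6577, -0.0978, 0.2179]
tool_rot: [-3.141, 0.002, 0.156]
force: [0.5, 0.6, 0.1]
grip_width: -0.0002
finger_force: 0.0
axle -0.0007 right 0.0838 z 0.2179 corner ang 61.7 r 0.1117
wheel [ 0.6453 -0.0149  0.157   0.148 ] ball deg 8.5
wrist 1 [0.8 0.2]
wrist 3 [ 0.3 -0.7]
wrist 2 [ 2.2 -3.3]
side 0 [0.  3.2]
side 3 [-2.5 -5.2]
side 1 [-2.4 -0.4]
side 2 [0.6 1.9]
side 4 [ 0.1 -3.8]
top 0 [ 1.1 -1.7]
top 3 [0.4 2.9]
top 4 [-2.3  0.5]
top 2 [-2.3 -1.7]
```

```bash
python3 -m inch '[[0,0.002,0.005,0,0,0,1],[0,0.002,0.005,0,0,0,1],[0,0.001,0.005,0,0,0,1],[0,0,0,0,0,0,1]]'; python3 rel.py
python3 -m inch '[[0,0.005,-0.03,0,0,0,1],[0,0,-0.04,0,0,0,1],[0,0,-0.04,0,0,0,1],[0,0,-0.03,0,0,0,1],[0,0,0,0,0,0,1]]'
python3 - <<'E'
from h import *
p=np.load('w.npy'); p[3]=0
for c in (('wrist',),('side',),('top',),('wrist','side','top')): look(p,cams=c,fixed=1,gate=20)
look(p)
b=snap('side')[150:300,190:390,::-1]; a=snap('wrist')[90:390,120:520,::-1]
cv2.imwrite('pics/m3.png',np.hstack([a,cv2.resize(b,(400,300))]))
E
```

```text
clock: 12.5
position: [0.6587, -0.1024, 0.2033]
tool_rot: [-3.141, 0.001, 0.156]
force: [0.4, -0.5, 0.3]
grip_width: -0.0001
finger_force: 0.1
axle -0.0005 right 0.0886 z 0.2033 corner ang 69.6 r 0.1100
clock: 13.0
position: [0.6609, -0.1069, 0.3485]
tool_rot: [3.14, -0.006, 0.157]
force: [0.7, 0.4, -1.2]
grip_width: -0.0001
finger_force: 0.0
wheel [ 0.6453 -0.0149  0.157   0.0048] ball deg 0.3
wrist 0 [-5.  -2.1]
wrist 4 [-3.9 -0.4]
wrist 3 [-0.3 -6. ]
wrist 2 [-1.8 -6.1]
wrist 1 [ 4.3 -0.6]
wheel [ 0.6453 -0.0149  0.157  -0.0113] ball deg -0.6
side 0 [1.2 0.1]
side 1 [-0.5 -0.8]
side 4 [ 2.7 -1.1]
side 2 [-0.3 -3.5]
side 3 [-2.5 -2.6]
wheel [ 0.6453 -0.0149  0.157   0.008 ] ball deg 0.5
top 0 [0.3 0.5]
top 4 [-2.3  2.4]
top 2 [-3.9  2.8]
top 3 [1.8 2. ]
top 1 [-3.2  1.2]
wheel [ 0.6453 -0.0149  0.157   0.0029] ball deg 0.2
wrist 0 [-3.7  0.2]
wrist 3 [-0.2  2.2]
wrist 4 [-0.7 -0.6]
wrist 1 [2.5 0.9]
wrist 2 [-1.  -3.3]
side 0 [1.1 0.9]
side 4 [ 1.3 -4.8]
side 2 [ 2.5 -0.2]
side 1 [ 0.3 -1.1]
side 3 [-0.1 -1.2]
top 0 [ 1.  -0.7]
top 1 [1.7 1.4]
top 3 [0.9 3.5]
top 4 [-1.1  0.7]
top 2 [-6.1  3.1]
wheel [ 0.6442 -0.0161  0.1361 -0.0064] ball deg -0.4
wrist None [-2.   1.9]
wrist 0 [-0.2 -0.4]
wrist 2 [ 2.  -0.8]
wrist 4 [ 0.4 -0.3]
wrist 3 [-0.3  1.2]
side None [-0.9 -0.3]
side 0 [ 0.7 -0.1]
side 4 [-1.9 -2.9]
side 3 [-5.1 -6.5]
side 2 [-0.8 -1.3]
side 1 [0.4 2.3]
top None [ 2.1 -2.5]
top 0 [ 1.8 -1.8]
top 2 [-0.4  3. ]
top 4 [-1.2  2. ]
top 1 [-1.2  2.8]
top 3 [1.3 1.7]
```

View pics/m3.png

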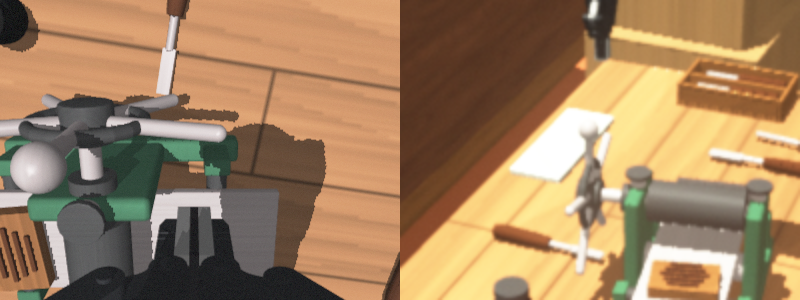

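The side crop shows the ball at the top, (588,130), above the hub, and all cameras agree it is within 1° of vertical. The gripper is clear of the wheel.

```bash
python3 -m inch '[[0,0,-0.02,0,0,0,1],[0,0,0,0,0,0,1],[0,0,0,0,0,0,1],[0,0,0,0,0,0,1]]'; python3 -c "
from workcell import bot
print(bot.job_done())"
```

```text
clock: 15.3
position: [0.6596, -0.107, 0.3637]
tool_rot: [-3.141, 0.001, 0.157]
force: [0.4, -0.1, -0.9]
grip_width: -0.0
finger_force: 0.0
the job is handed in; nothing more can be done
None
```

The job is handed in: the ball-ended spoke measured within about 1° of straight up, the gripper had been lifted clear and touched only the wheel, and the clock stood at about 15 s; no verdict came back.

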